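# Put a matchbox away through the sprung flap of a child-safe box

### The arm

A 7-joint arm with a two-finger parallel gripper is mounted at the origin on a cart in front of the work surface, level with it; the furniture and walls round the work are solid. World frame = base frame: x ahead of the robot, y to its left, z up, the work surface at z = 0. Lengths are in m, angles in rad, forces in N, time in s.
With the tool pointing down it reaches from about 0.4 to 0.85 m from the base axis. Payload 4.5 kg.
Tool frame: the origin (TCP) lies at the very end of the fingers, on their centre line; the grasp point (between the pads) lies 19 mm behind it; z points along the fingers, y is the line along which they close (so a half turn about z gives the same grasp; the last joint's range is limited). The gripper opens to 88 mm and grips with 3 to 60 N. Pads are 18 mm wide; open, the fingers measure 123 mm over their backs; the gripper's body (75 mm by 187 mm) begins 45 mm behind the grasp point.
Start: joints at [1.372, 0.689, -0.195, 1.565, 0.157, 0.902, -0.215], TCP at [0.144, -0.608, 0.239] pointing down, gripper open.
Joint ranges: [-3.01, 3.01], [-0.46, 2.08], [-1.47, 1.51], [0.13, 2.56], [-1, 4.14], [0.04, 2.09], [-2.66, 2.66]. Speed limits (rad/s): [2.57, 2.57, 3.14, 3.14, 3.14, 3.14, 3.14].

### API

Orientations are given as a unit quaternion [w, x, y, z].
In Python, from workcell import telemetry, cams, job, models gives the robot as it stands.
- The arm moves only by the tool move_arm, never from a script. Its argument "motion" is a list of rows, each an object with "travel": the shift along the tool's x, y, z in m, a list of three; "turn": the turn about the tool's z in rad; "fingers": the closure in counts, from 0 (fully open) to 255 (shut). A call has 1 to 5 rows; each row shifts and turns the commanded pose from where the row before left it, along the tool's axes as they then stand; what a row does not reach is not made up. A row lasts 1/10 s, in which the tool goes at most 50 mm and 8.59 degrees, less where a joint would pass 70% of its speed; a pose out of reach is approached as far as the arm can. A call is refused whole if a number of a shift passes 0.05 or a number of a turn 0.15, either way. A call with a gripper value outside its range is refused whole. The fingers move at their own pace and stop on an object; the grip force is fixed at half the most. Time passes only in rows, so rows that do not move let the fingers close. It gives the time, the measured TCP pose, the force, the opening and the grip force at its end, in the units of the state.
- telemetry.get_state(): the state, without advancing time (a new reading comes with each control period).
- cams.capture(name): name is "scene" or "top" or "wrist"; returns a dict with "image" (480x640x3 uint8, red, green, blue), "mtx" (3x3 intrinsics, pixels), "origin" and "rotation" of the camera in the world. Camera axes: x right, y up, looking along -z (the intrinsics and any distortion apply to the point x, -y, -z); pixel columns grow to the right and rows downward; lengths in m; the calibration is good to about 2 mm. The wrist camera is an equidistant fisheye: a pixel r from the principal point sees the ray r / f radians off the axis. A picture is of the moment at which its call begins. There is no depth.
- job.sign_off(): hands the job in; it is judged then, once.
Trained networks look in the newest picture that a camera, given by its name, has taken for a name from the list of things; names that differ only in an ending like _2 or _b are one class to them, and where a whole thing is asked for, a point or a joint stands for the part that bears it (a point fixed in the world has none). Each returns a list of dicts, best first, with "conf" (0 to 1); they miss things now and then, are a little off and sometimes report something else, mostly with a low value. They report only what shows in the picture. A call takes as long as a camera call. They do not tell look-alikes from the thing itself.
- models.recognise(camera, name): "uv" ([column, row] in pixels, amid what is visible of it).
- models.outline_of(camera, name): "pixels" (480x640 bool, what is visible of it) and "uv" ([column, row] in pixels, amid what is visible of it).
- models.pinpoint(camera, name): "uv" ([column, row] in pixels: a listed point, or the origin of a listed thing).
The state is a dict: "t": time; "qpos": joint angles; "dq": joint speeds; "joint_torque": joint torques, N m; "position": TCP position; "tcp_rot": TCP orientation; "contact_force": force on the tool from outside, world axes, zero at the start; "ft_torque": the same for the moment, N m; "gripper_width": finger opening in m; "finger_force": force on a finger pad.
Only numpy, scipy, OpenCV 4.12 (cv2) and the standard library are available. Lean on these libraries where they do the work, as an engineer would, in place of code of your own. Each camera call takes 0.05 s, during which the arm holds its last target. There are 200 camera calls.

### The job

Put the matchbox that lies on top of the wooden child-safe box into the box through its sprung flap: with one finger push the flap's slanting push plate upright and keep the flap open, and meanwhile with the other finger push the matchbox along the deck until it drops through the opening. Then let the flap swing shut. The matchbox is only pushed, never picked up or lifted, and the things standing round the box stay where they are.

Things in the scene. Friction and masses are not known exactly. Their poses are not given: they have to be found in the camera images.
- box: Fixed closed wooden box, 150 mm high. Origin: on the worktop below the sill line. x: push direction, front to back; y: left; z up. Spans x -140..100, y -60..115 mm. Flat top (deck) at z 150, with an opening x 0..85, y -48..58 under the flap. Rail 22 mm high along the right edge (y -60..-50); stop 35 mm high at the back (x 90..100); left side of the deck open. Hollow, inner floor at z 12.
- sill (a point): Point on the deck at the front edge of the opening, in the middle of the matchbox's lane: box x 0, y -8, z 150 mm. The matchbox drops once its centre is well past this edge (20 mm or so), if the flap is held open.
- flap (a joint): Flap angle, rad: 0 shut, 1.05 fully open (stop); a spring shuts it. One metal piece on a shaft of radius 4 mm along box x at y 52, 6 mm over the deck. Right of the shaft a leaf closes the opening; a lip on its front edge (box y -3..-42), 18 mm over the deck, bars the matchbox until open past about 0.4. From the shaft rises the push plate: pushed to the right (box -y), it turns the leaf down into the box.
- plate_edge (a point): Axis of the free-turning roller (radius 5 mm) on the push plate's top edge, at box x -45 mm. The plate spans box x -120..40 and is 40 mm from shaft to roller axis. Shut, it leans 60 degrees left: roller axis at box y 87, 26 mm over the deck. Fully open it stands upright at y 52 (roller's left side y 57), axis 46 mm over the deck. Push needed there: 3 to 5 N.
- matchbox: Loose closed cardboard matchbox, 54 (x) x 36 (y) x 16 mm high, about 20 g. It lies flat on the deck in front of the opening, to the right of the push plate, its long side (x) roughly along the push direction. Origin: centre of its underside; z up.
- spice_jar: Bystander: loose spice jar with a dark cap, 41 mm in diameter, 105 mm high, on the worktop to the right of the box. Origin: centre of its underside.
- tape: Bystander: loose roll of tape lying flat on the worktop to the left of the box, 98 mm in diameter, 25 mm high. Origin: centre of its underside.
- cup: Bystander: loose upturned white cup with a checked band, 66 mm in diameter, 53 mm high, on the worktop to the left of the box. Origin: centre of its underside.
Not all that is in view belongs to the job. Of the things that look like the matchbox, the smallest one is meant.

How it is judged:
By the outcome, as a careful person would: the job done as asked, in the order asked, and still so for the second after the job is handed in, with the robot touching nothing.
It also fails if it takes over 42 s, if anything falls off the work surface, if the arm or the gripper's body presses on something with over 40 N, if the wrist force passes 120 N, or if a joint passes its speed limit or range.

## Working session

There is one attempt and no reset: what is moved stays moved. The work goes in short steps, Python scripts to look and compute and a tool call to move; the robot and the scene stay as the last step left them, time stands still between calls to the robot, and variables do not carry over. Pictures are saved under pics/ and viewed, at most 10 in all, crops included, and the job is handed in when it is done.

Besides the shell and the picture viewer there is one more tool, called after "Call:" as name(argument=value, ...), one argument or row to a line, values as JSON. move_arm: Moves the arm, as the interface text tells. Its arguments: {"type":"object","properties":{"motion":{"type":"array","items":{"type":"object","properties":{"travel":{"type":"array","items":{"type":"number"}},"turn":{"type":"number"},"fingers":{"type":"number"}}}}},"required":["motion"]}

```bash
mkdir -p pics
cat > h.py <<'E'
import numpy as np, cv2
from workcell import telemetry, cams, job, models
def ray(c,uv):
    K=np.array(c["mtx"]);d=np.array([(uv[0]-K[0,2])/K[0,0],-(uv[1]-K[1,2])/K[1,1],-1.])
    return np.array(c["origin"]),np.array(c["rotation"])@d
def onplane(c,uv,z):
    o,d=ray(c,uv);return o+d*(z-o[2])/d[2]
def proj(c,p):
    K=np.array(c["mtx"]);q=np.array(c["rotation"]).T@(np.array(p)-np.array(c["origin"]))
    return K[0,0]*q[0]/-q[2]+K[0,2],K[1,2]+K[1,1]*q[1]/q[2]
def tri(r):
    A=0;b=0
    for o,d in r:
        d=d/np.linalg.norm(d);P=np.eye(3)-np.outer(d,d);A=A+P;b=b+P@o
    return np.linalg.solve(A,b)
def save(n,im): cv2.imwrite("pics/"+n,im[:,:,::-1])
E
python3 - <<'E'
from h import *
C={n:cams.capture(n) for n in("scene","top")}
for n,c in C.items():
    save(n+"1.png",c["image"]); print(n,np.round(c["origin"],3),np.round(c["mtx"],1).tolist(),c.keys())
    for t in("box","matchbox","sill","plate_edge","spice_jar","tape","cup","flap"):
        print(t,[(np.round(d["uv"]).tolist(),round(d["conf"],2)) for d in models.pinpoint(n,t)][:4])
s=telemetry.get_state();print(s["t"],s["position"],s["tcp_rot"],s["gripper_width"])
E
```

```text
scene [ 0.082 -0.187  0.871] [[460.8, 0.0, 323.9], [0.0, 460.8, 227.3], [0.0, 0.0, 1.0]] dict_keys(['image', 'mtx', 'origin', 'rotation'])
box [([375.0, 252.0], 0.37)]
matchbox [([399.0, 379.0], 0.75), ([222.0, 246.0], 0.65), ([363.0, 270.0], 0.58)]
sill [([375.0, 252.0], 0.6)]
plate_edge [([316.0, 242.0], 0.81)]
spice_jar [([305.0, 238.0], 0.25)]
tape [([277.0, 277.0], 0.73)]
cup [([303.0, 235.0], 0.85)]Traceback (most recent call last):
  File "<stdin>", line 6, in <module>
ValueError: it knows: box, cup, matchbox, plate_edge, sill, spice_jar, tape
```

Run:
```python
from h import *
for n in("scene","top"):
    c=cams.capture(n)
    save(n+"1.png",c["image"]); print(n,np.round(c["origin"],3),np.round(c["rotation"],2).tolist())
    for t in("box","matchbox","sill","plate_edge","spice_jar","tape","cup"):
        print(t,[(np.round(d["uv"]).tolist(),round(d["conf"],2)) for d in models.pinpoint(n,t)][:4])
s=telemetry.get_state();print(s["t"],s["position"],s["tcp_rot"],s["gripper_width"])
```

```text
scene [ 0.082 -0.187  0.871] [0.84, 0.3, -0.15, -0.43]
box []
matchbox [([222.0, 245.0], 0.83), ([396.0, 378.0], 0.66), ([361.0, 272.0], 0.62)]
sill [([378.0, 251.0], 0.69), ([304.0, 239.0], 0.46)]
plate_edge [([319.0, 242.0], 0.89)]
spice_jar [([423.0, 294.0], 0.9)]
tape [([278.0, 276.0], 0.69)]
cup [([304.0, 237.0], 0.98)]
top [0.486 0.138 1.261] [0.71, 0.03, -0.03, -0.7]
box [([363.0, 247.0], 0.66)]
matchbox [([379.0, 266.0], 0.58)]
sill [([376.0, 243.0], 0.88)]
plate_edge [([335.0, 268.0], 0.76)]
spice_jar [([416.0, 226.0], 0.81)]
tape [([287.0, 283.0], 0.8), ([373.0, 242.0], 0.45)]
cup [([285.0, 226.0], 0.91)]
1.25 [ 0.14420519 -0.60816757  0.23873709] [4.02479296e-05 9.93234290e-01 1.16127698e-01 1.81249689e-05] 0.08806576688753695
```

View pics/scene1.png

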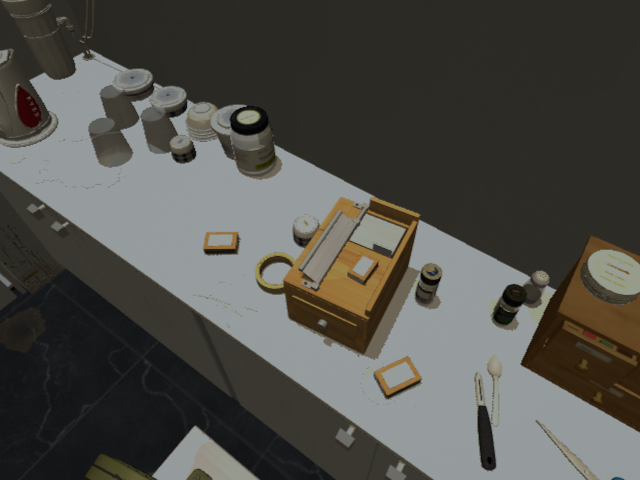

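View pics/top1.png

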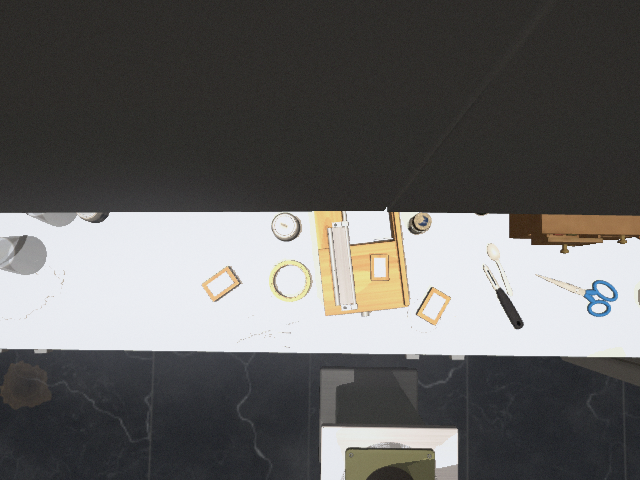

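The matchbox-like things are at scene (222,245), (397,378) and (362,268). The one at (362,268), top (379,266), lies on the deck and is the smallest, so it fits the description. I'll confirm that in enlarged crops.

Run:
```python
from h import *
a=cv2.imread("pics/scene1.png")[190:350,270:450]; save("c1.png",cv2.resize(a,None,fx=3.7,fy=3.7,interpolation=2)[:,:,::-1])
a=cv2.imread("pics/top1.png")[200:325,265:445]; save("c2.png",cv2.resize(a,None,fx=4.4,fy=4.4,interpolation=2)[:,:,::-1])
```

```text
(no output)
```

View pics/c1.png

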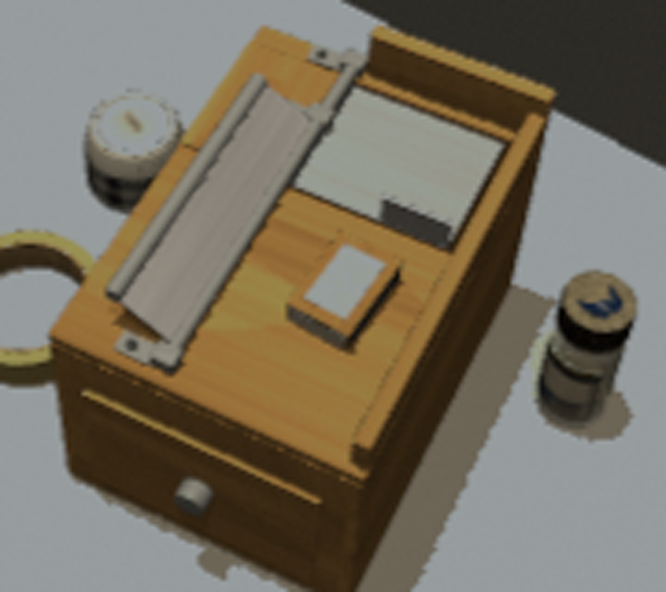

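View pics/c2.png

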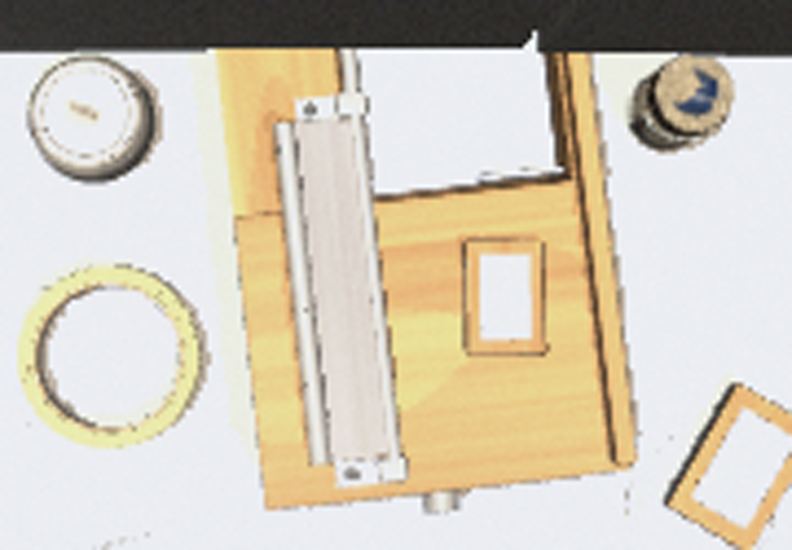

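```bash
cat > fit.py <<'E'
from h import *
from scipy.optimize import least_squares
c1={n:cams.capture(n) for n in("scene","top")}
S=lambda p:((p[0]+.5)/3.7-.5+270,(p[1]+.5)/3.7-.5+190)
T=lambda p:((p[0]+.5)/4.4-.5+265,(p[1]+.5)/4.4-.5+200)
obs=[("scene",(-140,115,150),S((52,338))),("scene",(-140,-60,150),S((362,478))),("scene",(100,115,150),S((262,28))),("scene",(0,-48,150),S((450,248))),
("scene",(-140,115,0),S((70,475))),("scene",(-120,87,176),S((116,294))),("scene",(40,87,176),S((262,79))),
("top",(-140,115,150),T((268,508))),("top",(-140,-60,172),T((633,466))),("top",(0,-48,150),T((567,180))),("top",(-120,87,176),T((320,463))),("top",(40,87,176),T((283,123)))]
def R(a): return np.array([[np.cos(a),-np.sin(a),0],[np.sin(a),np.cos(a),0],[0,0,1]])
def B(x,p): return np.array([x[0],x[1],0])+R(x[2])@(np.array(p)/1000)
f=lambda x:np.concatenate([np.subtract(proj(c1[n],B(x,p)),u) for n,p,u in obs])
r=least_squares(f,[.6,0,0.1],loss="soft_l1")
if __name__=="__main__":
    print(r.x); print(np.round(f(r.x).reshape(-1,2),1).tolist())
    for n,cor,m in(("top",[(465,238),(545,240),(547,353),(465,353)],T),):
        P=np.array([onplane(c1[n],m(p),.166) for p in cor]); Q=(P-[r.x[0],r.x[1],0])@R(r.x[2]);print(np.round(Q*1000),np.round(Q.mean(0)*1000))
    Q=[onplane(c1["scene"],S(p),.166) for p in[(340,232),(402,268),(347,342),(288,303)]];Q=(np.array(Q)-[r.x[0],r.x[1],0])@R(r.x[2]);print(np.round(Q*1000),np.round(Q.mean(0)*1000))
    for p in[(0,-8,150),(-45,87,176)]: print(p,np.round(B(r.x,p),4))
    for n in c1: print(n,[np.round(proj(c1[n],B(r.x,p)),1) for p in[(0,-8,150),(-45,87,176)]])
    for t,h in(("spice_jar",105),("cup",53),("tape",25)):
        for n in c1:
            for d in models.pinpoint(n,t)[:1]: print(t,n,np.round((onplane(c1[n],d["uv"],0)-[r.x[0],r.x[1],0])@R(r.x[2])*1000))
E
python3 fit.py
```

```text
Traceback (most recent call last):
  File "fit.py", line 12, in <module>
    r=least_squares(f,[.6,0,0.1],loss="soft_l1")
  File "fit.py", line 11, in <lambda>
    f=lambda x:np.concatenate([np.subtract(proj(c1[n],B(x,p)),u) for n,p,u in obs])
                                           ~~~~^^^^^^^^^^^^^^
  File "h.py", line 9, in proj
    K=np.array(c["mtx"]);q=np.array(c["rotation"]).T@(np.array(p)-np.array(c["origin"]))
                           ~~~~~~~~~~~~~~~~~~~~~~~~~^^~~~~~~~~~~~~~~~~~~~~~~~~~~~~~~~~~~
ValueError: matmul: Input operand 1 has a mismatch in its core dimension 0, with gufunc signature (n?,k),(k,m?)->(n?,m?) (size 3 is different from 4)
```

Rotation is a quaternion (w,x,y,z).

```bash
sed -i 's/^def ray/from scipy.spatial.transform import Rotation as Ro\ndef RM(c): return Ro.from_quat(np.roll(c["rotation"],-1)).as_matrix()\ndef ray/; s/np.array(c\["rotation"\])/RM(c)/g' h.py; python3 fit.py
```

```text
[0.56868951 0.05621781 0.13072915]
[[-1.1, -0.9], [1.4, 0.4], [-0.0, -1.1], [2.0, 1.7], [-0.3, 1.0], [-0.6, 0.9], [-0.7, 0.3], [-1.0, -0.1], [1.0, 0.3], [0.5, -1.0], [-0.5, -0.5], [-1.0, -0.8]]
[[-25.   6. 166.]
 [-30. -31. 166.]
 [-83. -25. 166.]
 [-78.  13. 166.]] [-54.  -9. 166.]
[[-26.   8. 166.]
 [-32. -29. 166.]
 [-85. -23. 166.]
 [-77.  12. 166.]] [-55.  -8. 166.]
(0, -8, 150) [0.5697 0.0483 0.15  ]
(-45, 87, 176) [0.5127 0.1366 0.176 ]
scene [array([374.1, 250.7]), array([319.8, 241. ])]
top [array([375.1, 241.7]), array([332.7, 267.8])]
spice_jar scene [  39. -117.    0.]
spice_jar top [  39. -126.    0.]
cup scene [ 68. 192.   0.]
cup top [ 68. 182.   0.]
tape scene [-56. 197.   0.]
tape top [-61. 196.   0.]
```

The crops confirm it: the deck matchbox (c1 (345,290), c2 (505,296)) is the smallest of the three, and it lies right of the plate. The box pose is (0.569, 0.056) with yaw 0.131, and the matchbox centre is at box (-54,-8). I'll align the tool with the box axes and approach at about 0.29 m height with the fingers at about 60 mm.

Call:
move_arm(
  motion=[
    {"travel":[0,0,-0.03],"turn":0.102,"fingers":81},
    {"travel":[0.032,-0.035,-0.01],"turn":0,"fingers":81},
    {"travel":[0.032,-0.035,-0.01],"turn":0,"fingers":81},
    {"travel":[0.032,-0.035,0],"turn":0,"fingers":81},
    {"travel":[0.032,-0.035,0],"turn":0,"fingers":81},
  ],
)

```text
t: 2.25
position: [0.2539, -0.4513, 0.2893]
tcp_rot: [0.001, 0.998, 0.065, 0.0]
contact_force: [0.7, 0.6, -0.3]
gripper_width: 0.0603
finger_force: 0.0
```

Call:
move_arm(
  motion=[
    {"travel":[0.032,-0.035,0],"turn":0,"fingers":81},
    {"travel":[0.032,-0.035,0],"turn":0,"fingers":81},
    {"travel":[0.032,-0.035,0],"turn":0,"fingers":81},
    {"travel":[0.03,-0.035,0],"turn":0,"fingers":81},
    {"travel":[0,0,0],"turn":0,"fingers":81},
  ],
)

```text
t: 2.75
position: [0.364, -0.2912, 0.2892]
tcp_rot: [-0.001, 0.997, 0.072, 0.002]
contact_force: [-0.0, -0.8, -0.3]
gripper_width: 0.0598
finger_force: 0.0
```

```bash
cat > st.py <<'E'
from h import *
def st():
    s=telemetry.get_state();x=[0.56868951,0.05621781,0.13072915]
    a=x[2];R=np.array([[np.cos(a),-np.sin(a),0],[np.sin(a),np.cos(a),0],[0,0,1]])
    q=Ro.from_quat(np.roll(s["tcp_rot"],-1)).as_matrix()
    print("t",round(s["t"],2),"box mm",np.round((s["position"]-np.array([x[0],x[1],0]))@R*1000,1),"yawerr",round(np.arctan2(q[1,0],q[0,0])-a,3),"F",np.round(np.array(s["contact_force"])@R,1),"w",round(s["gripper_width"]*1000,1),"z",np.round(q[:,2],3))
if __name__=="__main__": st()
E
python3 st.py
```

```text
t 2.75 box mm [-248.2 -317.7  289.2] yawerr 0.013 F [-0.1 -0.8 -0.3] w 59.8 z [ 0.003  0.003 -1.   ]
```

Call:
move_arm(
  motion=[
    {"travel":[0.016,-0.043,0],"turn":0,"fingers":81},
    {"travel":[0.016,-0.043,0],"turn":0,"fingers":81},
    {"travel":[0.016,-0.043,0],"turn":0,"fingers":81},
    {"travel":[0.016,-0.043,0],"turn":0,"fingers":81},
    {"travel":[0.016,-0.043,0],"turn":0,"fingers":81},
  ],
)

```text
t: 3.25
position: [0.411, -0.0729, 0.289]
tcp_rot: [0.0, 0.998, 0.065, 0.0]
contact_force: [0.7, -1.0, 0.3]
gripper_width: 0.0604
finger_force: 0.0
```

Call:
move_arm(
  motion=[
    {"travel":[0.016,-0.043,0],"turn":0,"fingers":81},
    {"travel":[0.016,-0.043,0],"turn":0,"fingers":81},
    {"travel":[0.016,-0.043,0],"turn":0,"fingers":81},
    {"travel":[0.016,-0.043,0],"turn":0,"fingers":81},
    {"travel":[0,0,0],"turn":0,"fingers":81},
  ],
)

```text
t: 3.75
position: [0.4532, 0.1122, 0.2891]
tcp_rot: [-0.002, 0.998, 0.07, 0.002]
contact_force: [-0.4, -0.4, 0.7]
gripper_width: 0.0603
finger_force: 0.0
```

Call:
move_arm(
  motion=[
    {"travel":[0,0,0],"turn":0,"fingers":81},
    {"travel":[0,0,0],"turn":0,"fingers":81},
  ],
)

```text
t: 3.95
position: [0.4516, 0.1031, 0.2885]
tcp_rot: [0.001, 0.998, 0.064, -0.0]
contact_force: [-0.2, -0.5, 1.0]
gripper_width: 0.0602
finger_force: 0.0
```

```bash
python3 st.py
```

```text
t 3.95 box mm [-110.    61.7  288.5] yawerr -0.002 F [-0.3 -0.4  1. ] w 60.2 z [-0.001 -0.001 -1.   ]
```

Call:
move_arm(
  motion=[
    {"travel":[0.008,-0.007,0.03],"turn":0,"fingers":81},
    {"travel":[0,0,0.03],"turn":0,"fingers":81},
    {"travel":[0,0,0.025],"turn":0,"fingers":81},
    {"travel":[0,0,0],"turn":0,"fingers":81},
    {"travel":[0,0,0],"turn":0,"fingers":81},
  ],
)

```text
t: 4.45
position: [0.4589, 0.1116, 0.2041]
tcp_rot: [0.0, 0.998, 0.064, -0.0]
contact_force: [-0.1, 0.4, -0.0]
gripper_width: 0.0601
finger_force: 0.0
```

```bash
python3 st.py
python3 - <<'E'
from h import *
a=cams.capture("scene")["image"][170:350,250:450]; b=cams.capture("wrist")["image"]
a=cv2.resize(a,(400,360),interpolation=2); b=cv2.resize(b,(400,300)); 
im=np.zeros((360,800,3),np.uint8); im[:,:400]=a; im[:300,400:]=b; save("c3.png",im)
E
```

```text
t 4.45 box mm [-101.6   69.2  204.1] yawerr -0.002 F [-0.   0.4 -0. ] w 60.1 z [-0.    -0.001 -1.   ]
```

View pics/c3.png

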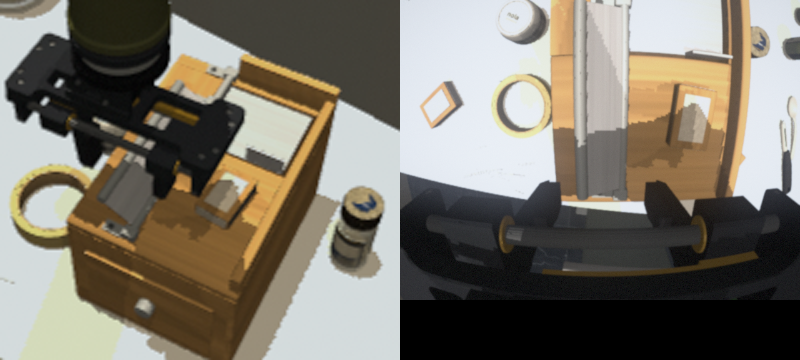

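The fingers straddle the plate (wrist view: tips at about (547,190) and (657,190), plate 578–628), and the right one is clear of and behind the matchbox. Next I'll descend.

Call:
move_arm(
  motion=[
    {"travel":[0,0,0.015],"turn":0,"fingers":81},
    {"travel":[0,0,0.015],"turn":0,"fingers":81},
    {"travel":[0,0,0.01],"turn":0,"fingers":81},
    {"travel":[0,0,0.008],"turn":0,"fingers":81},
    {"travel":[0,0,0],"turn":0,"fingers":81},
  ],
)

```text
t: 5.05
position: [0.4587, 0.1129, 0.1554]
tcp_rot: [0.0, 0.998, 0.065, -0.0]
contact_force: [-0.5, -0.7, 0.3]
gripper_width: 0.0601
finger_force: 0.0
```

```bash
python3 st.py
```

```text
t 5.05 box mm [-101.7   70.6  155.4] yawerr 0.0 F [-0.6 -0.6  0.3] w 60.1 z [-0.001 -0.    -1.   ]
```

Call:
move_arm(
  motion=[
    {"travel":[0,0.008,0],"turn":0,"fingers":81},
    {"travel":[0,0.009,0],"turn":0,"fingers":81},
    {"travel":[0,0.009,0],"turn":0,"fingers":81},
    {"travel":[0,0.009,0],"turn":0,"fingers":81},
    {"travel":[0,0.003,0],"turn":0,"fingers":81},
  ],
)

```text
t: 5.55
position: [0.4641, 0.0741, 0.156]
tcp_rot: [0.0, 0.998, 0.064, 0.0]
contact_force: [-0.5, 3.9, 0.2]
gripper_width: 0.0604
finger_force: 1.9
```

```bash
python3 st.py
```

```text
t 5.55 box mm [-101.3   31.3  156. ] yawerr -0.002 F [0.1 3.9 0.2] w 60.4 z [ 0.001 -0.    -1.   ]
```

Call:
move_arm(
  motion=[
    {"travel":[0,0.002,0],"turn":0,"fingers":81},
    {"travel":[0,0.001,0],"turn":0,"fingers":81},
    {"travel":[0,0,0],"turn":0,"fingers":81},
  ],
)

```text
t: 5.85
position: [0.4644, 0.0725, 0.1557]
tcp_rot: [-0.0, 0.998, 0.065, 0.0]
contact_force: [0.2, 4.1, 0.8]
gripper_width: 0.0601
finger_force: 1.8
```

```bash
python3 st.py
python3 - <<'E'
from h import *
a=cams.capture("scene")["image"][170:350,250:450]; b=cams.capture("wrist")["image"]
a=cv2.resize(a,(400,360),interpolation=2); b=cv2.resize(b,(400,300)); 
im=np.zeros((360,800,3),np.uint8); im[:,:400]=a; im[:300,400:]=b; save("c4.png",im)
E
```

```text
t 5.85 box mm [-101.3   29.7  155.7] yawerr 0.0 F [0.8 4.1 0.8] w 60.1 z [ 0.  0. -1.]
```

View pics/c4.png

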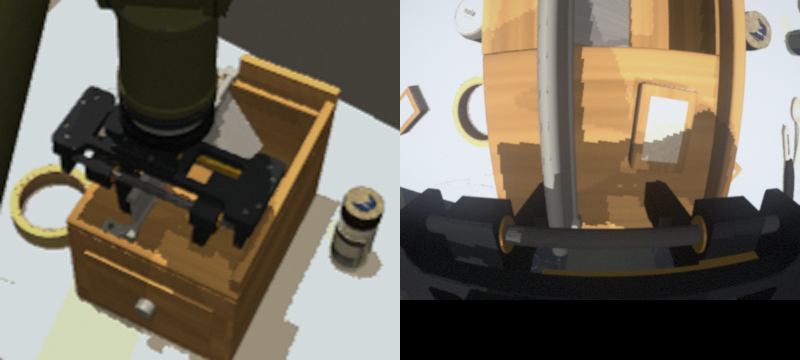

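The flap is open at about 1.0 rad: the plate is upright in the wrist view at (557,130) and the leaf is down. The right finger lines up behind the matchbox at (665,125), so I'll push it along the deck.

Call:
move_arm(
  motion=[
    {"travel":[0.006,0.001,0],"turn":0,"fingers":81},
    {"travel":[0.008,0,0],"turn":0,"fingers":81},
    {"travel":[0.01,0,0],"turn":0,"fingers":81},
    {"travel":[0.01,0,0],"turn":0,"fingers":81},
    {"travel":[0.01,0,0],"turn":0,"fingers":81},
  ],
)

```text
t: 6.45
position: [0.5086, 0.0773, 0.1556]
tcp_rot: [0.0, 0.998, 0.065, -0.0]
contact_force: [-3.1, 2.8, 0.4]
gripper_width: 0.0602
finger_force: 1.8
```

Call:
move_arm(
  motion=[
    {"travel":[0.01,0,0],"turn":0,"fingers":81},
    {"travel":[0.008,0,0],"turn":0,"fingers":81},
    {"travel":[0,0,0],"turn":0,"fingers":81},
  ],
)

```text
t: 6.75
position: [0.5281, 0.08, 0.1559]
tcp_rot: [-0.0, 0.998, 0.065, 0.002]
contact_force: [0.4, 3.9, 0.0]
gripper_width: 0.0601
finger_force: 1.8
```

```bash
python3 st.py
python3 - <<'E'
from h import *
a=cams.capture("scene")["image"][170:350,250:450]; b=cams.capture("wrist")["image"]
a=cv2.resize(a,(400,360),interpolation=2); b=cv2.resize(b,(400,300)); 
im=np.zeros((360,800,3),np.uint8); im[:,:400]=a; im[:300,400:]=b; save("c5.png",im)
E
```

```text
t 6.75 box mm [-37.2  28.9 155.9] yawerr -0.001 F [0.9 3.8 0. ] w 60.1 z [ 0.003  0.001 -1.   ]
```

View pics/c5.png

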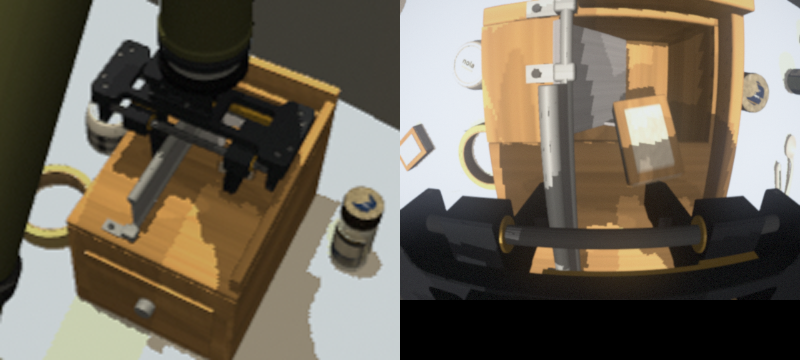

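The matchbox (wrist (648,135)) is about half over the opening, turned slightly, with the leaf out of its way. I'll keep pushing.

Call:
move_arm(
  motion=[
    {"travel":[0.008,0,0],"turn":0,"fingers":81},
    {"travel":[0.01,0,0],"turn":0,"fingers":81},
    {"travel":[0.01,0,0],"turn":0,"fingers":81},
    {"travel":[0.008,0,0],"turn":0,"fingers":81},
    {"travel":[0,0,0],"turn":0,"fingers":81},
  ],
)

```text
t: 7.35
position: [0.5635, 0.0837, 0.1557]
tcp_rot: [0.0, 0.998, 0.065, 0.001]
contact_force: [-0.6, 0.5, -0.7]
gripper_width: 0.0604
finger_force: 0.1
```

```bash
python3 st.py
python3 - <<'E'
from h import *
a=cams.capture("scene")["image"][170:350,250:450]; b=cams.capture("wrist")["image"]
a=cv2.resize(a,(400,360),interpolation=2); b=cv2.resize(b,(400,300)); 
im=np.zeros((360,800,3),np.uint8); im[:,:400]=a; im[:300,400:]=b; save("c6.png",im)
E
```

```text
t 7.35 box mm [ -1.6  27.9 155.7] yawerr -0.001 F [-0.5  0.5 -0.7] w 60.4 z [ 0.002 -0.    -1.   ]
```

View pics/c6.png

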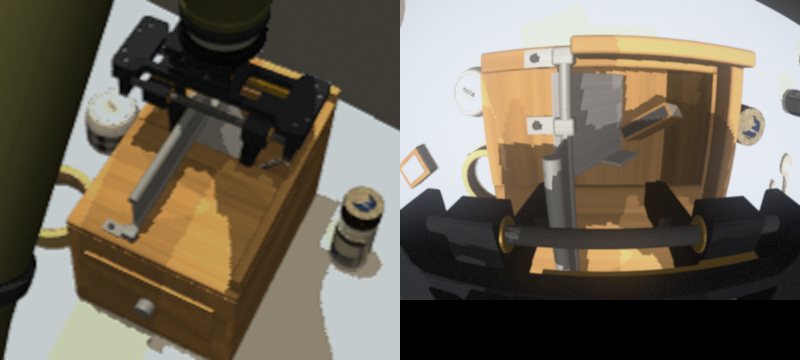

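The matchbox has tipped through the opening (wrist (650,120)) and is beside the leaf, either still falling or leaning. I'll wait and compare the force.

Call:
move_arm(
  motion=[
    {"travel":[0,0,0],"turn":0,"fingers":81},
    {"travel":[0,0,0],"turn":0,"fingers":81},
    {"travel":[0,0,0],"turn":0,"fingers":81},
    {"travel":[0,0,0],"turn":0,"fingers":81},
    {"travel":[0,0,0],"turn":0,"fingers":81},
  ],
)

```text
t: 7.95
position: [0.5614, 0.0842, 0.1557]
tcp_rot: [0.0, 0.998, 0.065, -0.0]
contact_force: [-0.9, -0.1, 0.7]
gripper_width: 0.0603
finger_force: 0.0
```

```bash
python3 st.py
python3 - <<'E'
from h import *
b=cams.capture("wrist")["image"]; c=cams.capture("wrist")["image"]
print(np.abs(b.astype(int)-c).max())
print([(d["uv"],d["conf"]) for d in models.recognise("wrist","matchbox")])
b=cv2.resize(b[0:300,100:580],(800,500),interpolation=2); save("c7.png",b)
E
```

```text
t 7.95 box mm [ -3.6  28.7 155.7] yawerr 0.0 F [-0.9 -0.   0.7] w 60.3 z [-0. -0. -1.]
59
[([28.8, 265.5], 0.9), ([402.9, 194.2], 0.64)]
```

View pics/c7.png

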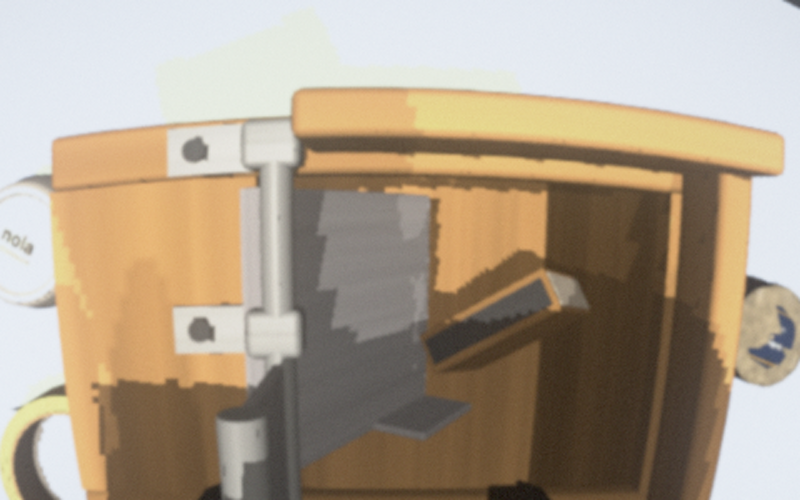

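The matchbox is inside but looks wedged between the leaf edge (c7 (428,345)) and the right wall (c7 (585,300)). The plate no longer presses on the finger. I'll push the flap to its stop to widen the gap.

Call:
move_arm(
  motion=[
    {"travel":[0,0.001,0],"turn":0,"fingers":81},
    {"travel":[0,0.001,0],"turn":0,"fingers":81},
    {"travel":[0,0.001,0],"turn":0,"fingers":81},
    {"travel":[0,0,0],"turn":0,"fingers":81},
    {"travel":[0,0,0],"turn":0,"fingers":81},
  ],
)

```text
t: 8.6
position: [0.5618, 0.082, 0.1558]
tcp_rot: [-0.0, 0.998, 0.066, 0.0]
contact_force: [-1.3, 3.4, 1.7]
gripper_width: 0.0603
finger_force: 1.9
```

```bash
cat > wm.py <<'E'
from h import *
from st import st
import os
st(); b=cams.capture("wrist")["image"]; g=b[0:300,100:580].astype(int)
if os.path.exists("prev.npy"):
    d=np.abs(g-np.load("prev.npy")).mean(2); print("diff in opening",d[110:260,180:380].mean(),"frame",d.mean())
np.save("prev.npy",g)
print("match",[(np.round(d["uv"]),round(d["conf"],2)) for d in models.recognise("wrist","matchbox")])
E
python3 - <<'E'
import cv2,numpy as np
E
python3 wm.py
```

```text
t 8.6 box mm [ -3.5  26.5 155.8] yawerr 0.001 F [-0.9  3.6  1.7] w 60.3 z [ 0.     0.001 -1.   ]
match [(array([ 28., 267.]), 0.71), (array([384., 166.]), 0.67)]
```

```bash
cat > wo.py <<'E'
from h import *
c=cams.capture("wrist"); x=[0.56868951,0.05621781,0.13072915];a=x[2]
R=np.array([[np.cos(a),-np.sin(a),0],[np.sin(a),np.cos(a),0],[0,0,1]])
def fray(uv):
    K=np.array(c["mtx"]);p=np.array([(uv[0]-K[0,2])/K[0,0],(uv[1]-K[1,2])/K[1,1]]);r=np.hypot(*p)
    return RM(c)@np.array([np.sin(r)*p[0]/r,-np.sin(r)*p[1]/r,-np.cos(r)])
print("cam",np.round((np.array(c["origin"])-[x[0],x[1],0])@R*1000))
for d in models.outline_of("wrist","matchbox"):
    m=d["pixels"].astype(np.uint8); q,w,h_=cv2.minAreaRect(cv2.findNonZero(m)); 
    pts=cv2.boxPoints((q,w,h_)); print(np.round(d["uv"]),round(d["conf"],2),"px area",m.sum(),"rect",np.round(pts).tolist())
    for z in(.028,.07,.1):
        P=[]
        for u in pts:
            v=fray(u);o=np.array(c["origin"]);P.append(((o+v*(z-o[2])/v[2])-[x[0],x[1],0])@R*1000)
        P=np.array(P);print(" z",z,np.round(P[:,:2]).tolist(),"sides",np.round([np.linalg.norm(P[0]-P[1]),np.linalg.norm(P[1]-P[2])]))
E
python3 wm.py; python3 wo.py
```

```text
t 8.7 box mm [ -3.5  26.2 155.8] yawerr 0.001 F [-0.1  3.5  1.3] w 60.5 z [ 0.     0.001 -1.   ]
diff in opening 6.361633333333334 frame 3.0535347222222224
match [(array([376., 152.]), 0.86), (array([ 28., 266.]), 0.57), (array([325., 207.]), 0.5)]
cam [ 73.  25. 302.]
[ 28. 268.] 0.87 px area 2476 rect [[-13.0, 266.0], [32.0, 226.0], [64.0, 261.0], [18.0, 302.0]]
 z 0.028 [[-45.0, 408.0], [1.0, 309.0], [-35.0, 274.0], [-86.0, 364.0]] sides [109.  50.]
 z 0.07 [[-27.0, 349.0], [12.0, 266.0], [-18.0, 236.0], [-61.0, 312.0]] sides [92. 43.]
 z 0.1 [[-14.0, 307.0], [20.0, 235.0], [-7.0, 208.0], [-44.0, 275.0]] sides [80. 37.]
```

Call:
move_arm(
  motion=[
    {"travel":[0,0,0],"turn":0,"fingers":81},
    {"travel":[0,0,0],"turn":0,"fingers":81},
    {"travel":[0,0,0],"turn":0,"fingers":81},
  ],
)

```text
t: 9.2
position: [0.5618, 0.0817, 0.1557]
tcp_rot: [-0.0, 0.998, 0.066, 0.0]
contact_force: [-1.7, 5.5, 1.1]
gripper_width: 0.0605
finger_force: 2.6
```

```bash
python3 wm.py; python3 wm.py; python3 wo.py
```

```text
t 9.2 box mm [ -3.5  26.1 155.7] yawerr 0.0 F [-0.9  5.7  1.1] w 60.5 z [ 0.  0. -1.]
diff in opening 4.355188888888889 frame 2.3099814814814814
match [(array([ 25., 263.]), 0.83), (array([374., 144.]), 0.71)]
t 9.3 box mm [ -3.5  26.1 155.7] yawerr 0.001 F [0.1 4.5 0.5] w 60.0 z [ 0.  0. -1.]
diff in opening 2.0753222222222223 frame 1.5540925925925924
match [(array([370., 146.]), 0.77), (array([ 27., 267.]), 0.62)]
cam [ 73.  25. 302.]
[ 28. 265.] 0.58 px area 2501 rect [[-13.0, 263.0], [33.0, 226.0], [64.0, 264.0], [18.0, 301.0]]
 z 0.028 [[-40.0, 404.0], [1.0, 308.0], [-38.0, 275.0], [-84.0, 364.0]] sides [105.  51.]
 z 0.07 [[-23.0, 346.0], [12.0, 265.0], [-21.0, 237.0], [-60.0, 312.0]] sides [89. 43.]
 z 0.1 [[-11.0, 305.0], [20.0, 234.0], [-9.0, 209.0], [-43.0, 275.0]] sides [77. 38.]
```

The matchbox has dropped free and settled, and the flap's spring force is back on the finger. Next I'll draw back along x with the flap held open, then let it swing shut slowly.

Call:
move_arm(
  motion=[
    {"travel":[-0.015,0,0],"turn":0,"fingers":81},
    {"travel":[-0.015,0,0],"turn":0,"fingers":81},
    {"travel":[-0.015,0,0],"turn":0,"fingers":81},
    {"travel":[-0.01,0,0],"turn":0,"fingers":81},
    {"travel":[0,0,0],"turn":0,"fingers":81},
  ],
)

```text
t: 10.0
position: [0.508, 0.0748, 0.1564]
tcp_rot: [-0.001, 0.998, 0.066, 0.001]
contact_force: [-1.4, 6.6, 0.8]
gripper_width: 0.0603
finger_force: 3.1
```

Call:
move_arm(
  motion=[
    {"travel":[0,-0.009,0],"turn":0,"fingers":81},
    {"travel":[0,-0.009,0],"turn":0,"fingers":81},
    {"travel":[0,0,0],"turn":0,"fingers":81},
  ],
)

```text
t: 10.3
position: [0.5054, 0.0942, 0.1558]
tcp_rot: [-0.001, 0.998, 0.067, 0.001]
contact_force: [0.6, 3.5, 1.6]
gripper_width: 0.0602
finger_force: 2.0
```

```bash
python3 st.py
```

```text
t 10.3 box mm [-57.8  45.9 155.8] yawerr 0.002 F [1.  3.4 1.6] w 60.2 z [ 0.001  0.002 -1.   ]
```

Call:
move_arm(
  motion=[
    {"travel":[0,-0.008,0],"turn":0,"fingers":81},
    {"travel":[0,-0.008,0],"turn":0,"fingers":81},
    {"travel":[0,-0.007,0],"turn":0,"fingers":81},
    {"travel":[0,0,0],"turn":0,"fingers":81},
  ],
)

```text
t: 10.7
position: [0.5012, 0.1153, 0.1555]
tcp_rot: [0.0, 0.998, 0.066, -0.001]
contact_force: [0.5, -1.1, 1.1]
gripper_width: 0.0597
finger_force: 0.0
```

```bash
python3 st.py
```

```text
t 10.7 box mm [-59.3  67.4 155.5] yawerr 0.002 F [ 0.3 -1.2  1.1] w 59.7 z [-0.001 -0.001 -1.   ]
```

Call:
move_arm(
  motion=[
    {"travel":[0,0,-0.02],"turn":0,"fingers":81},
    {"travel":[0,0,-0.03],"turn":0,"fingers":81},
    {"travel":[0,0,-0.04],"turn":0,"fingers":81},
    {"travel":[0,0,-0.03],"turn":0,"fingers":81},
    {"travel":[0,0,0],"turn":0,"fingers":81},
  ],
)

```text
t: 11.2
position: [0.504, 0.1144, 0.2793]
tcp_rot: [-0.0, 0.998, 0.065, 0.004]
contact_force: [0.3, 0.9, -0.9]
gripper_width: 0.0602
finger_force: 0.0
```

```bash
python3 st.py
python3 - <<'E'
from h import *
c=cams.capture("scene"); w=cams.capture("wrist")
for n in("plate_edge","matchbox","cup","tape","spice_jar"): print(n,[(np.round(d["uv"]),round(d["conf"],2)) for d in models.pinpoint("scene",n)])
a=cv2.resize(c["image"][170:350,210:410],(400,360),interpolation=2); b=cv2.resize(w["image"],(400,300)); 
im=np.zeros((360,800,3),np.uint8); im[:,:400]=a; im[:300,400:]=b; save("c8.png",im)
E
```

```text
t 11.2 box mm [-56.6  66.1 279.3] yawerr -0.001 F [ 0.4  0.8 -0.9] w 60.2 z [ 0.007  0.001 -1.   ]
plate_edge [(array([317., 242.]), 0.67)]
matchbox [(array([222., 247.]), 0.79), (array([397., 378.]), 0.67)]
cup [(array([306., 235.]), 0.74)]
tape [(array([280., 276.]), 0.84)]
spice_jar [(array([425., 298.]), 0.65)]
```

View pics/c8.png

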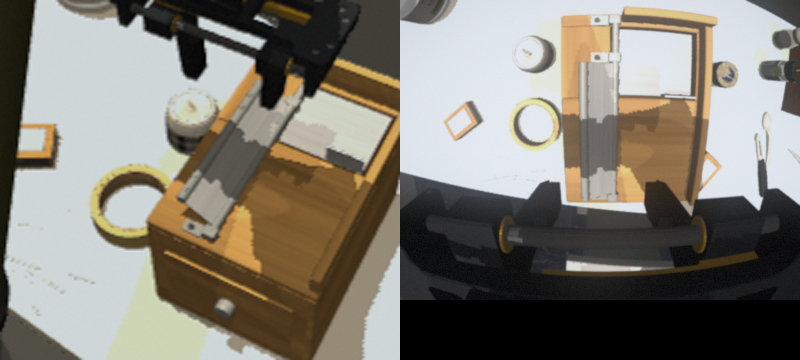

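The flap is shut (plate edge back at its starting pixel, about (317,242), with the leaf covering the opening). The deck is empty, the bystanders are where they were, and the arm is clear.

```bash
python3 -c "from workcell import job; print(job.sign_off())"
```

```text
the job is handed in; nothing more can be done
None
```

The matchbox is inside the box and the flap has swung shut; the cup, tape and spice jar are where they stood, and I signed the job off at about 11 s with the arm clear.

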